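Roll the pipe line-up and set the keeper bridge over it

ROBOT

A 6-joint arm with a two-finger parallel gripper is mounted at the origin on the work surface. World frame = base frame: x ahead of the robot, y to its left, z up, the work surface at z = 0. Lengths are in m, angles in rad, forces in N, time in s.
With the tool pointing down it reaches from about 0.3 to 0.75 m from the base axis. Payload 8.5 kg.
Tool frame: the origin (TCP) lies on the centre line of the jaws, within the pads' length; the fingertips stand 11 mm ahead of it and the grasp point (between the pads) lies 8 mm behind it; z points along the fingers, y is the direction in which the jaws open and shut (so a half turn about z gives the same grasp; the last joint's range is limited). The gripper opens to 85 mm and grips with 20 to 120 N. Pads are 22 mm wide; open, the fingers measure 114 mm over their backs; the gripper's body (76 mm by 85 mm) begins 54 mm behind the grasp point. The pads swing forward as they close: fully open they stand 13 mm farther back than shut.
Start: joints at [-1.319, 0.381, 1.297, -0, 1.464, -0.215], TCP at [0.248, -0.491, 0.242] pointing down, gripper open.
Joint ranges: [-3.11, 3.11], [-0.89, 2.33], [0.22, 2.48], [-1.42, 4.56], [0.17, 2.85], [-2.88, 2.88]. Speed limits (rad/s): [2.39, 2.39, 3.14, 3.14, 3.14, 3.14].

INTERFACE

Orientations are given as [roll, pitch, yaw] about the fixed x, y, z axes, in that order (R = Rz(yaw) Ry(pitch) Rx(roll)).
In Python, from bench import env, eyes, job gives the robot as it stands.
- The arm moves only by the tool move_arm, never from a script. Its argument "deltas" is one flat list of numbers, 7 for each row, row after row: the turn, a rotation vector about the tool's x, y, z each as a share of pi/2 rad, from -1 to 1, then the shift along the tool's x, y, z each as a share of 0.3 m, from -1 to 1, then the opening, from -1 (shut) to 1 (fully open). A call has exactly 8 rows; each row shifts and turns the commanded pose from where the row before left it, along the tool's axes as they then stand; what a row does not reach is not made up. A row lasts 1/10 s, in which the tool goes at most 50 mm and 8.59 degrees, less where a joint would pass 70% of its speed; a pose out of reach is approached as far as the arm can. A call with a number of a shift or a turn outside -1 to 1 is refused whole. A call with a gripper value outside its range is refused whole. The fingers move at their own pace and stop on an object; "newtons" is the grip in N (left out, the last holds). Time passes only in rows, so rows that do not move let the fingers close, or fill a call up. It gives the time, the measured TCP pose, the force and the opening at its end, in the units of the state.
- env.get_state(): the state, without advancing time (a new reading comes with each control period).
- eyes.snapshot(name): name is "scene" or "top" or "wrist"; returns the picture (384x512x3 uint8, red, green, blue); there is no depth.
- eyes.camera_info(name): a dict with "mtx" (3x3 intrinsics, pixels), "R" (3x3) and "t" (3): a world point X has camera coordinates R X + t; the wrist camera has in their place "T_tool_cam" (4x4, takes a point from camera to tool coordinates, whose origin is the TCP and whose axes are the flange's). Camera axes: x right, y down, z forward; pixel columns grow to the right and rows downward; lengths in m; the calibration is good to about 2 mm. A picture is of the moment at which its call begins: read the wrist's pose just before it. camera_info takes no time and is no camera call.
- job.sign_off(): hands the job in, once; it reports no verdict.
The state is a dict: "clock": time; "q": joint angles; "joint_velocities": joint speeds; "joint_torque": joint torques, N m; "tcp_pos": TCP position; "orientation": TCP orientation; "wrist_force": force on the tool from outside, world axes, zero at the start; "moment": the same for the moment, N m; "opening": opening from 0.0 (shut) to 1.0 (fully open).
Only numpy, scipy, OpenCV 4.12 (cv2) and the standard library are available. Lean on these libraries where they do the work, as an engineer would, in place of code of your own. Each camera call takes 0.05 s, during which the arm holds its last target.

TASK

The white plastic pipe on the rubber mat has to be marked along its red line: without lifting it off the mat, roll the pipe along until the red line lies straight on top, and let go of it there. Then lift the orange keeper bridge off its hook and stand it astride the middle of the pipe, feet flat on the mat, so that the pipe cannot roll away; set it down, do not drop it, and the red line must still be on top when you are finished. Leave the coupling, the jar and the wrench where they are.

Things in the scene. Friction and masses are not known exactly. Their poses are not given: they have to be found in the camera images.
- pipe_mid (a point): centre of the smooth white plastic pipe, 50 mm in diameter, 180 mm long, 0.22 kg, lying on the mat (centre 28 mm above the table). x runs along the pipe; z points out through the 9 mm wide red line along its whole length (z up = red line on top). A thinner black line runs along the opposite side. Pushed from the side it rolls, 25 mm of travel per radian, and can coast on by 10 mm or so after a knock.
- mat_top (a point): centre of the upper face of the fixed black rubber mat, 300 mm by 240 mm and 3 mm thick, with a yellow line near both long edges. The x axis runs along the 300 mm length, the way the pipe rolls; z is up.
- bridge_grip (a point): grip point of the orange keeper bridge, in the middle of its black upright tab; z is up, y across the tab, the way to grip it: 20 mm thick along y, 26 mm wide along x, 46 mm tall (23 mm above and below this point). Below the tab is an eye, a window open along x, 44 mm wide, its peaked roof 32 mm and its floor 94 mm below this point; the hook's bar passes through it.
- bridge_foot (a point): centre between the bridge's feet, at their undersides, 160 mm straight below the grip point; same axes. Here the bridge is an upside-down U: two legs 66 mm apart (inner faces at x = +-33 mm), open and 60 mm long along y, 58 mm clear height, feet out to x = +-53 mm. 0.35 kg. It hangs upright, about 36 mm above the table, and stands by itself.
- hook_tip (a point): top of the upturned tip of the steel hook (8 mm bar) on the blue stand. The hook opens towards this frame's -x, and z is up. The hook's level bar runs along x, its upper side 25 mm below this point, back to the stand's crossbar at x = +105 mm. The bridge hangs on it about 30 mm behind the tip (at x = +30 mm), its y axis along this y.
- shelf_edge (a point): middle of the lower front edge of the stand's shelf board, 325 mm above the table, 220 mm wide along y; axes as for the hook tip. All behind this edge (greater x) is roofed over at this height. The hanging bridge's tab is about 9 mm in front of the edge and 130 mm lower: a tool pointing straight down would strike the shelf, so lean it back towards -x.
- coupling: white pipe coupling standing on end, 54 mm in diameter, 50 mm tall; origin at the centre of its underside. Not to be disturbed.
- jar: grey jar with a blue cap, 56 mm in diameter, 75 mm tall; origin at the centre of its underside. Not to be disturbed.
- wrench: steel wrench 160 mm long lying flat; origin at the middle of its underside, x along it. Not to be disturbed.
- parts_bin: fixed blue bin of white fittings, 150 mm by 180 mm, 82 mm tall on a 160 mm by 200 mm grey plate; origin at the centre of its underside. It stands on the opposite side of the mat from the hook stand.
Mind the look-alikes: they are no part of the job. What is meant by the part that bears bridge_grip is not green, and is the larger of those in its own colour.

How it is judged:
On the way, in this order (a step that is already met when the one before it is completed fails the run):
1. the pipe lies on the mat, let go of, with its red line on top (angle between pipe_mid's own z axis and vertical below 0.3 rad and height (world z) of pipe_mid below 0.034 m and angular speed of pipe below 0.15 rad/s and contact force between the fingers and pipe below 0.05 N), for 0.3 s.
2. the bridge is off the hook and clear in front of it (x of bridge_grip in the frame of hook_tip below -0.03 m), for 0.1 s.
At the end, for the whole second after the job is handed in: The pipe lies on the mat with its red line within 17 degrees of straight up; the bridge stands upright (within 6 degrees) astride it, over the pipe's middle within 45 mm, its feet down on the mat, everything at rest and released (angle between pipe_mid's own z axis and vertical below 0.3 rad and height (world z) of pipe_mid between 0.022 and 0.034 m and horizontal distance between bridge_grip and pipe_mid below 0.045 m and height (world z) of bridge_grip between 0.157 and 0.169 m and angle between bridge_grip's own z axis and vertical below 0.1 rad and linear speed of bridge below 0.02 m/s and angular speed of pipe below 0.15 rad/s); the robot touches nothing.
It fails at once if the pipe was lifted off the mat (more than 15 mm) (height (world z) of pipe_mid above 0.043 m).
It fails at once if the bridge was dropped onto the pipe or mat (horizontal distance between bridge_grip and pipe_mid below 0.1 m and height (world z) of bridge_grip below 0.22 m and linear speed of bridge above 0.5 m/s).
It fails at once if the coupling, jar or wrench was moved more than 30 mm (distance of any of coupling, jar, wrench from where it was at the start of the episode above 0.03 m).
It also fails if it takes over 64 s, if anything falls off the work surface, if the arm or the gripper's body presses on something with over 40 N, if the wrist force passes 120 N, or if a joint passes its speed limit or range.

## Working session

There is one attempt and no reset: what is moved stays moved. The work goes in short steps, Python scripts to look and compute and a tool call to move; the robot and the scene stay as the last step left them, time stands still between calls to the robot, and variables do not carry over. Pictures are saved under pics/ and viewed, and the job is handed in when it is done.

Besides the shell and the picture viewer there is one more tool, called after "Emit:" by a JSON object that holds its "fn" and its "kwargs". move_arm: Moves the arm, as the interface text tells. Shift numbers are shares of 0.3 m and turn numbers shares of pi/2 rad, none past 1 either way. Its arguments: {"type":"object","properties":{"deltas":{"type":"array","items":{"type":"number"}},"newtons":{"type":"number"}},"required":["deltas"]}

```bash
ls -la; mkdir -p pics; python3 - <<'E'
from bench import env, eyes, job
import cv2, json
s=env.get_state(); print(s)
for n in ("scene","top","wrist"):
    print(n, eyes.camera_info(n))
    im=eyes.snapshot(n); cv2.imwrite(f"pics/{n}0.png",im[:,:,::-1])
E
```

```text
total 12
drwxr-xr-x  3 agent agent 4096 Dec  7 14:52 .
drwxr-xr-x 23 root  root  4096 Dec  7 14:52 ..
drwxr-xr-x  2 agent agent 4096 Dec  7 14:52 pics
{'clock': 0.0, 'q': array([-1.31929612e+00,  3.81180817e-01,  1.29829439e+00, -1.97315798e-05,
        1.46360077e+00, -2.15318492e-01]), 'joint_velocities': array([ 0.00017126,  0.00090107,  0.00027139,  0.00203768, -0.00116488,
       -0.00017353]), 'joint_torque': array([-2.68262565e-04, -4.48458767e+01, -2.31272238e+01, -1.89651241e-04,
        4.83415570e-03,  3.25756787e-05]), 'tcp_pos': array([ 0.24743589, -0.4908695 ,  0.24170858]), 'orientation': array([-3.14013939e+00, -2.97761889e-04,  4.66820611e-01]), 'wrist_force': array([-0.66180829,  0.10792646,  0.50872051]), 'moment': array([-0.04004066,  0.00335502, -0.02509014]), 'opening': 0.9952613798871943}
scene {'mtx': array([[412.55716609,   0.        , 254.09503602],
       [  0.        , 412.55716609, 200.89126408],
       [  0.        ,   0.        ,   1.        ]]), 'R': array([[-0.70668893,  0.70733115,  0.0165349 ],
       [ 0.53179483,  0.54643642, -0.6469942 ],
       
[... 291 characters left out ...]
.99958471,  0.0076547 ],
       [-0.99011861,  0.02646392, -0.13771276],
       [ 0.13745299, -0.01140495, -0.99044263]]), 't': array([-0.04346086,  0.61364464,  1.1592465 ])}
wrist {'mtx': array([[306.09553308,   0.        , 255.2498392 ],
       [  0.        , 306.09553308, 187.67707658],
       [  0.        ,   0.        ,   1.        ]]), 'T_tool_cam': array([[-6.58552697e-05, -9.49071436e-01, -3.15060955e-01,
         8.07093813e-02],
       [ 9.99999841e-01,  1.13921913e-04, -5.52195661e-04,
        -1.05550001e-03],
       [ 5.59965475e-04, -3.15060942e-01,  9.49071277e-01,
        -1.31721923e-01],
       [ 0.00000000e+00,  0.00000000e+00,  0.00000000e+00,
         1.00000000e+00]])}
```

View pics/scene0.png

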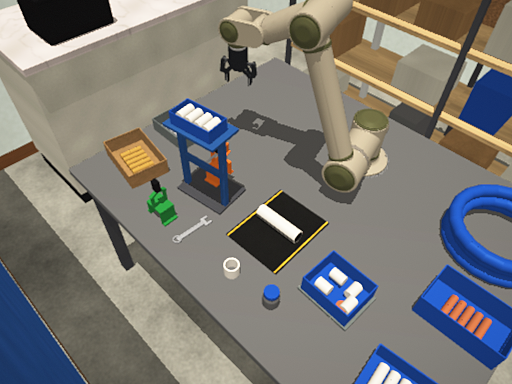

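View pics/top0.png

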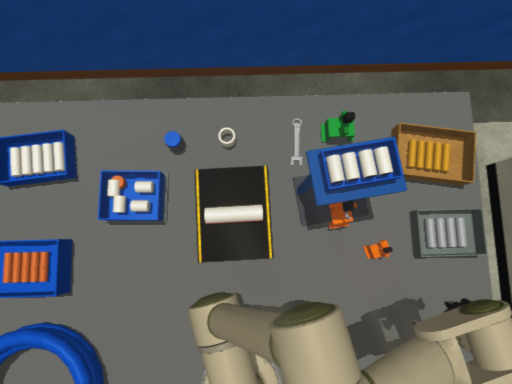

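View pics/wrist0.png

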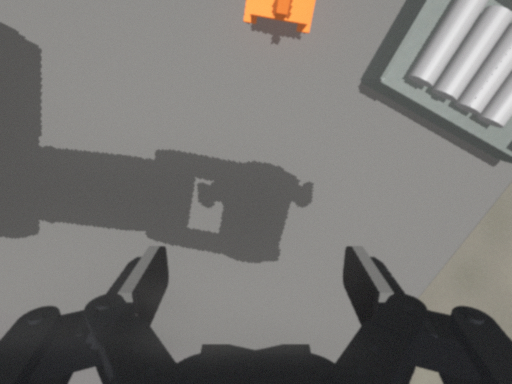

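```bash
python3 - <<'E'
import cv2, numpy as np
t=cv2.imread("pics/top0.png"); s=cv2.imread("pics/scene0.png")
a=cv2.resize(t[150:280,180:420],None,fx=3.3,fy=3.3,interpolation=cv2.INTER_CUBIC)
b=cv2.resize(s[90:280,150:340],None,fx=3.1,fy=3.1,interpolation=cv2.INTER_CUBIC)
cv2.imwrite("pics/t1.png",a); cv2.imwrite("pics/s1.png",b)
E
```

```text
(no output)
```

View pics/t1.png

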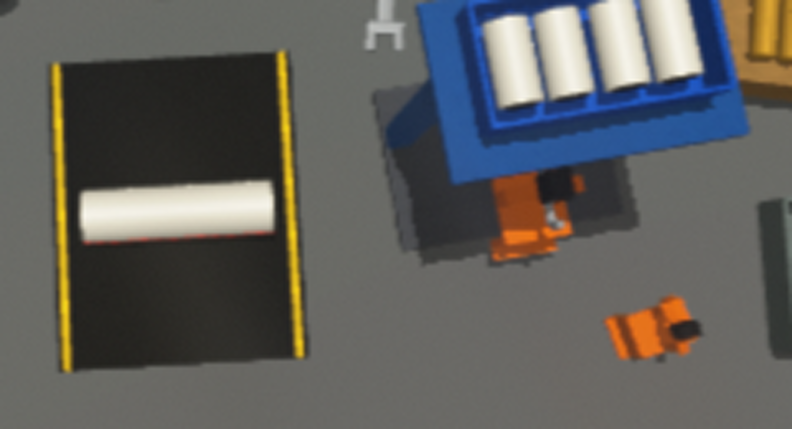

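View pics/s1.png

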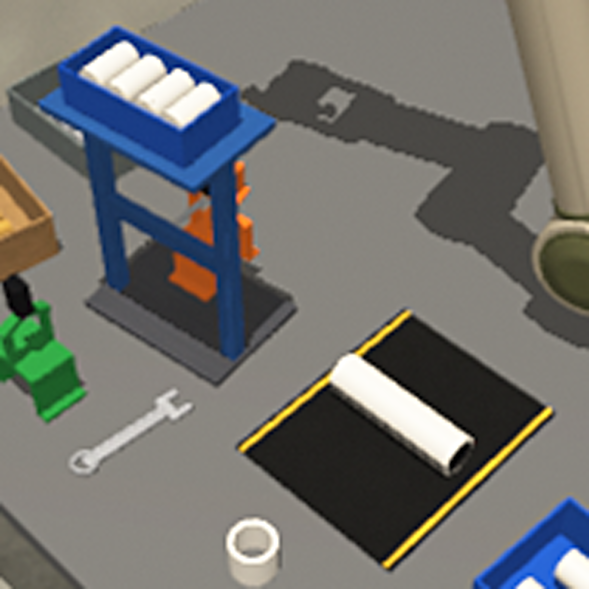

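```bash
cat > h.py <<'E'
import numpy as np, cv2
from bench import env, eyes, job
from scipy.spatial.transform import Rotation as Rn
def cam(n, s=None):
    c=eyes.camera_info(n)
    if n!='wrist':
        R=np.array(c['R']);t=np.array(c['t']); return np.array(c['mtx']),R,t
    s=s or env.get_state()
    Rt=Rn.from_euler('xyz',s['orientation']).as_matrix(); T=np.array(c['T_tool_cam'])
    Rw=Rt@T[:3,:3]; C=np.array(s['tcp_pos'])+Rt@T[:3,3]
    return np.array(c['mtx']),Rw.T,-Rw.T@C
def ray(n,uv,s=None):
    K,R,t=cam(n,s); d=R.T@np.linalg.inv(K)@np.array([uv[0],uv[1],1.]); return -R.T@t,d/np.linalg.norm(d)
def onz(n,uv,z,s=None):
    C,d=ray(n,uv,s); return C+d*(z-C[2])/d[2]
def tri(n1,uv1,n2,uv2,s1=None,s2=None):
    a,d=ray(n1,uv1,s1);b,e=ray(n2,uv2,s2)
    k=np.linalg.lstsq(np.c_[d,-e],b-a,rcond=None)[0]
    p,q=a+k[0]*d,b+k[1]*e; return (p+q)/2,np.linalg.norm(p-q)
def proj(n,X,s=None):
    K,R,t=cam(n,s); p=K@(R@np.array(X)+t); return p[:2]/p[2]
def snap(n,f):
    s=env.get_state(); im=eyes.snapshot(n); cv2.imwrite(f"pics/{f}.png",im[:,:,::-1]); return s,im
E
python3 - <<'E'
from h import *
np.set_printoptions(precision=4,suppress=True)
for n in("top","scene"): print(n, ray(n,(256,192))[0])
f=lambda x,y:(180+x/3.3-.35,150+y/3.3-.35)
print("mat",[onz("top",f(*p),.003)[:2] for p in [(52,66),(286,53),(307,356),(66,370)]])
print("pipe z.05",[onz("top",f(*p),.028)[:2] for p in [(81,191),(273,181),(275,234),(83,242)]])
print("shelf edge", onz("top",f(455,184),.325), onz("top",f(749,130),.325))
print("tab top", [onz("top",f(*p),.218) for p in [(540,174),(575,180),(577,198),(540,200)]])
g=lambda x,y:(150+x/3.1-.35,90+y/3.1-.35)
print("tri red?")
im=cv2.imread("pics/top0.png").astype(int); b,gg,r=im[...,0],im[...,1],im[...,2]
m=(r-gg>40)&(r-b>30); ys,xs=np.nonzero(m[190:240,200:266]); print(np.c_[xs+200,ys+190,][::6].T)
E
```

```text
top [ 0.447  -0.0465  1.233 ]
scene [1.2449 0.5751 1.2172]
mat [array([0.6751, 0.1336]), array([ 0.6821, -0.0992]), array([ 0.3848, -0.1099]), array([0.3781, 0.122 ])]
pipe z.05 [array([0.5479, 0.1029]), array([ 0.5525, -0.0816]), array([ 0.5017, -0.082 ]), array([0.4991, 0.1015])]
shelf edge [ 0.5208 -0.2049  0.325 ] [ 0.5545 -0.422   0.325 ]
tab top [array([ 0.5357, -0.2931,  0.218 ]), array([ 0.5301, -0.3212,  0.218 ]), array([ 0.5154, -0.3219,  0.218 ]), array([ 0.5146, -0.2918,  0.218 ])]
tri red?
[[255 239 246 223 207 215]
 [220 221 221 222 223 223]]
```

```bash
cat >> h.py <<'E'
def rows(goal_p, goal_rpy, grip, n, s=None, start=None):
    """n equal rows from measured (or given) pose to goal; rounded"""
    if start is None:
        s=s or env.get_state(); p=np.array(s['tcp_pos']);R=Rn.from_euler('xyz',s['orientation'])
    else: p=np.array(start[0]);R=Rn.from_euler('xyz',start[1])
    G=Rn.from_euler('xyz',goal_rpy); rv=(R.inv()*G).as_rotvec()/n; dp=(np.array(goal_p)-p)/n
    out=[]
    for i in range(n):
        sh=R.inv().apply(dp)/.3; tu=rv/(np.pi/2)
        out.append(np.r_[np.round(tu,4),np.round(sh,4),grip]); R=R*Rn.from_rotvec(rv)
    print("max row mm",np.linalg.norm(dp)*1e3,"deg",np.degrees(np.linalg.norm(rv)))
    for k in range(0,n,8): print(", ".join(",".join(f"{v:.4g}" if abs(v)>=5e-5 else "0" for v in r) for r in out[k:k+8])); print()
E
python3 - <<'E'
from h import *
rows([.40,.01,.25],[np.pi,0,np.pi/2],1,16)
E
```

```text
max row mm 32.73316012853021 deg 3.9534273677541085
0,0,-0.0439,0.0753,-0.0789,-0.0016,1, 0,0,-0.0439,0.0806,-0.0735,-0.0016,1, 0,0,-0.0439,0.0855,-0.0678,-0.0016,1, 0,0,-0.0439,0.09,-0.0617,-0.0016,1, 0,0,-0.0439,0.094,-0.0554,-0.0016,1, 0,0,-0.0439,0.0976,-0.0488,-0.0016,1, 0,0,-0.0439,0.1007,-0.0419,-0.0016,1, 0,0,-0.0439,0.1034,-0.0349,-0.0016,1

0,0,-0.0439,0.1055,-0.0277,-0.0017,1, 0,0,-0.0439,0.1072,-0.0203,-0.0017,1, 0,0,-0.0439,0.1083,-0.0129,-0.0017,1, 0,0,-0.0439,0.109,-0.0054,-0.0017,1, 0,0,-0.0439,0.1091,0.0021,-0.0017,1, 0,0,-0.0439,0.1087,0.0096,-0.0017,1, 0,0,-0.0439,0.1077,0.0171,-0.0017,1, 0,0,-0.0439,0.1063,0.0245,-0.0017,1
```

Emit:
{"fn": "move_arm", "kwargs": {"deltas": [0,0,-0.044,0.075,-0.079,-0.002,1,0,0,-0.044,0.081,-0.074,-0.002,1,0,0,-0.044,0.086,-0.068,-0.002,1,0,0,-0.044,0.09,-0.062,-0.002,1,0,0,-0.044,0.094,-0.055,-0.002,1,0,0,-0.044,0.098,-0.049,-0.002,1,0,0,-0.044,0.1,-0.042,-0.002,1,0,0,-0.044,0.103,-0.035,-0.002,1]}}

```text
clock: 0.95
tcp_pos: [0.3236, -0.2391, 0.247]
orientation: [-3.141, -0.0, 1.022]
wrist_force: [0.1, -0.1, 0.2]
opening: 1.001
```

Emit:
{"fn": "move_arm", "kwargs": {"deltas": [0,0,-0.044,0.106,-0.028,-0.002,1,0,0,-0.044,0.107,-0.02,-0.002,1,0,0,-0.044,0.108,-0.013,-0.002,1,0,0,-0.044,0.109,-0.005,-0.002,1,0,0,-0.044,0.109,0.002,-0.002,1,0,0,-0.044,0.109,0.01,-0.002,1,0,0,-0.044,0.108,0.017,-0.002,1,0,0,-0.044,0.106,0.025,-0.002,1]}}

```text
clock: 1.75
tcp_pos: [0.3998, 0.0116, 0.2519]
orientation: [-3.141, -0.0, 1.575]
wrist_force: [0.5, -1.4, 0.1]
opening: 1.001
```

```bash
python3 - <<'E'
from h import *
s,im=snap("wrist","w1"); print(s['tcp_pos'],s['orientation'],s['joint_velocities'],s['clock'])
s,im=snap("wrist","w2"); print(s['tcp_pos'],s['orientation'],s['q'])
snap("top","t2")
E
```

```text
[0.39978813 0.01158503 0.25188762] [-3.14142742e+00 -1.00395837e-05  1.57547630e+00] [ 0.86359926  0.17501182 -0.21883685  0.00099985  0.0428877   0.17229446] 1.75
[0.40037359 0.01470752 0.25202018] [ 3.14098971e+00 -1.86259382e-03  1.58126194e+00] [-0.26219507  0.10619783  1.64924119  0.00199001  1.3860749  -0.27302556]
```

View pics/w2.png

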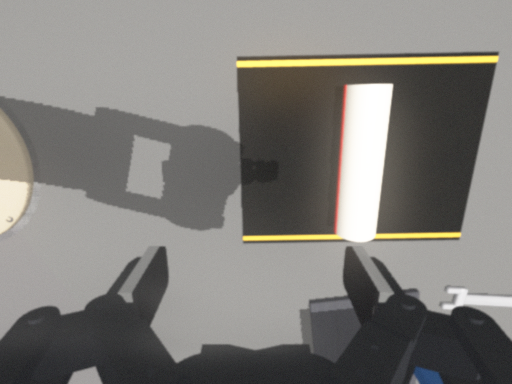

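```bash
cat >> h.py <<'E'
def pipe_meas(s,im,n='wrist',boxrows=(100,215),cols=(300,430)):
    """per image row (pipe nearly vertical in wrist view w/ yaw 90): returns cross-section estimates"""
    from scipy.optimize import least_squares
    im=im.astype(int); res=[]
    # subpixel thresholds
    for v in range(*boxrows,4):
        row=im[v]; R_,G_=row[:,0],row[:,1]
        br=np.where(R_[cols[0]:cols[1]]>105)[0]+cols[0]
        wh=np.where(G_[cols[0]:cols[1]]>105)[0]+cols[0]
        red=np.where((R_-G_)[cols[0]:cols[1]]>45)[0]+cols[0]
        if len(br)<5: continue
        res.append((v,br.min()-.5,br.max()+.5,red.min()-.5 if len(red) else np.nan,red.max()+.5 if len(red) else np.nan))
    return np.array(res)
E
python3 - <<'E'
from h import *
np.set_printoptions(precision=4,suppress=True)
im=cv2.imread("pics/w2.png")[:,:,::-1]
print(im[150,325:395].tolist())
s=env.get_state(); print(s['tcp_pos'],s['orientation'],s['clock'])
print(pipe_meas(s,im)[::5])
E
```

```text
[[85, 81, 74], [87, 82, 77], [87, 83, 77], [90, 86, 80], [91, 86, 79], [89, 84, 77], [90, 87, 77], [87, 83, 75], [84, 80, 73], [87, 81, 75], [87, 84, 75], [90, 83, 77], [96, 87, 81], [106, 86, 80], [144, 89, 83], [193, 98, 90], [225, 129, 117], [228, 173, 162], [221, 202, 190], [225, 219, 207], [231, 226, 216], [237, 231, 222], [242, 237, 229], [245, 241, 233], [248, 244, 237], [249, 246, 240], [251, 248, 243], [252, 250, 245], [253, 251, 247], [253, 252, 249], [254, 252, 249], [254, 253, 250], [254, 254, 251], [254, 254, 252], [254, 254, 252], [255, 254, 253], [255, 254, 253], [255, 255, 254], [255, 255, 254], [255, 255, 254], [255, 255, 254], [255, 255, 254], [255, 255, 255], [255, 255, 255], [255, 255, 255], [255, 255, 255], [255, 255, 255], [255, 255, 254], [255, 255, 254], [255, 255, 254], [255, 255, 254], [255, 255, 254], [255, 255, 254], [255, 255, 254], [255, 254, 253], [255, 254, 253], [255, 254, 253], [254, 254, 252], [254, 253, 250], [248, 245, 238], [199, 191, 176], [124, 119, 112], [100, 95, 89], [102, 96, 90], [96, 91, 82], [98, 93, 84], [93, 89, 83], [94, 89, 82], [94, 91, 82], [92, 89, 82]]
[0.3997 0.0114 0.2518] [-3.1412 -0.      1.5758] 1.9
[[100.  341.5 391.5 342.5 345.5]
 [120.  339.5 389.5 340.5 344.5]
 [140.  338.5 387.5 339.5 342.5]
 [160.  337.5 385.5 338.5 341.5]
 [180.  335.5 383.5 336.5 340.5]
 [200.  334.5 382.5 335.5 338.5]]
```

```bash
cat >> h.py <<'E'
def sect(n,s,cols,v,zc=.028,r=.025):
    """cols: [sil_left, red_white..., sil_right]; section in world xz plane (rays projected along y)"""
    def r2(u):
        C,d=ray(n,(u,v),s); return np.array([C[0],C[2]]),np.array([d[0],d[2]])/np.hypot(d[0],d[2])
    # centre from silhouettes: angular bisector meets z=zc
    C,a=r2(cols[0]);_,b=r2(cols[-1]); m=a+b; xc=C[0]+m[0]/m[1]*(zc-C[1])
    half=np.arccos(a@b)/2; D=np.hypot(xc-C[0],zc-C[1])
    out=[]
    for u in cols[1:-1]:
        _,d=r2(u); o=C-np.array([xc,zc]); bb=o@d; disc=bb*bb-(o@o-r*r)
        if disc<0: out.append(np.nan); continue
        p=o+d*(-bb-np.sqrt(disc)); out.append(np.degrees(np.arctan2(-p[0],p[1])))
    return xc, D*np.sin(half), out   # deg from top toward -x
E
python3 - <<'E'
from h import *
s={'tcp_pos':[0.40037359,0.01470752,0.25202018],'orientation':[3.14098971,-1.86e-3,1.58126194]}
print(sect('wrist',s,[339.4,339.4,341.0,342.2,386.2],150))
print(onz('wrist',(344,85),.05,s),onz('wrist',(391,85),.05,s),onz('wrist',(357,241),.028,s))
print(onz('wrist',(237,58),.003,s),onz('wrist',(497,53),.003,s),onz('wrist',(243,241),.003,s),onz('wrist',(460,236),.003,s))
E
```

```text
(np.float64(0.525433033114648), np.float64(0.025860086609092295), [nan, np.float64(89.80009484521244), np.float64(81.0189914933486)])
[0.49061052 0.09904231 0.05      ] [0.53922053 0.09954792 0.05      ] [ 0.53295353 -0.09247443  0.028     ]
[0.37754371 0.12756237 0.003     ] [0.67512285 0.13594836 0.003     ] [ 0.38394489 -0.10736376  0.003     ] [ 0.68384566 -0.09655111  0.003     ]
```

Emit:
{"fn": "move_arm", "kwargs": {"deltas": [0,0,-0.01,0,0.052,0.055,1,0,0,0,0,0.052,0.055,1,0,0,0,0,0.052,0.055,1,0,0,0,0,0.053,0.055,1,0,0,0,0,0.053,0.055,1,0,0,0,0,0.053,0.055,1,0,0,0,0,0.052,0.055,1,0,0,0,0,0.052,0.055,1]}}

```text
clock: 2.7
tcp_pos: [0.5258, 0.0108, 0.1191]
orientation: [-3.141, 0.0, 1.586]
wrist_force: [-0.4, 0.8, 0.6]
opening: 1.002
```

```bash
python3 - <<'E'
from h import *
s,im=snap("wrist","w3"); print(s['tcp_pos'],s['orientation'])
E
```

```text
[0.52584984 0.01081213 0.11907902] [-3.14114592e+00  1.55772644e-04  1.58614487e+00]
```

View pics/w3.png

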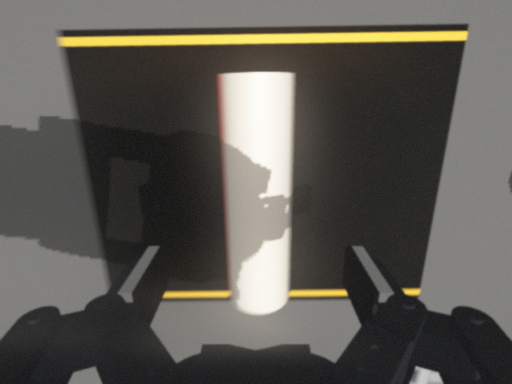

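Emit:
{"fn": "move_arm", "kwargs": {"deltas": [0,0,0,0,0,0.05,1,0,0,0,0,0,0.05,1,0,0,0,0,0,0.05,1,0,0,0,0,0,0.05,1,0,0,0,0,0,0.05,1,0,0,0,0,0,0.04,1,0,0,0,0,0,0.027,1,0,0,0,0,0,0,0.41]}}

```text
clock: 3.55
tcp_pos: [0.525, 0.0118, 0.0242]
orientation: [-3.14, -0.0, 1.588]
wrist_force: [-0.2, 0.7, 0.1]
opening: 0.863
```

Emit:
{"fn": "move_arm", "kwargs": {"deltas": [0,0,0,0,0,0,0.41,0,0,0,0,0,0,0.41,0,0,0,0,0.01,0,0.41,0,0,0,0,0.014,0,0.41,0,0,0,0,0.014,0,0.41,0,0,0,0,0.014,0,0.41,0,0,0,0,0.012,0,0.41,0,0,0,0,0.01,0,0.41]}}

```text
clock: 4.35
tcp_pos: [0.548, 0.0125, 0.0248]
orientation: [3.142, 0.0, 1.588]
wrist_force: [-0.3, 0.1, 0.6]
opening: 0.706
```

```bash
python3 - <<'E'
from h import *
s,im=snap("wrist","w4"); print(s['tcp_pos'],s['orientation'],s['opening'])
s,im=snap("top","t4")
cv2.imwrite("pics/t4c.png",cv2.resize(im[150:280,180:300,::-1],None,fx=4,fy=4))
E
```

```text
[0.5480133  0.01252873 0.02477428] [3.14152529e+00 1.85543406e-05 1.58839019e+00] 0.7062562868756556
```

View pics/w4.png

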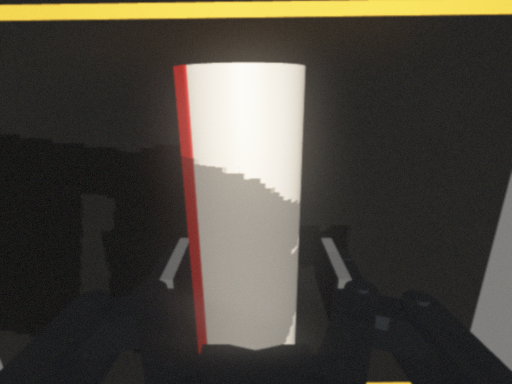

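View pics/t4c.png

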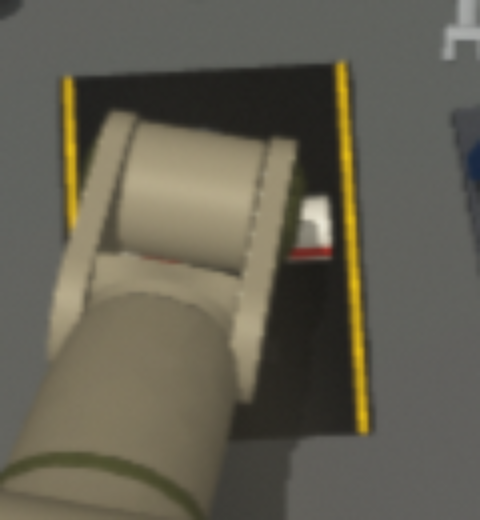

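```bash
cat >> h.py <<'E'
def auto(s,im,vs=(90,110,130,150),cols=(120,400),thr=90):
    for v in vs:
        r=im[v].astype(int); seg=slice(*cols)
        br=np.where(r[seg,0]>thr+20)[0]+cols[0]; red=np.where((r[seg,0]-r[seg,1])>60)[0]+cols[0]
        if len(br)<5 or len(red)<1: print(v,'none');continue
        c=[br.min()-.5,max(red.min()-.5,br.min()-.4),red.max()+.5,br.max()+.5]
        x,rad,a=sect('wrist',s,c,v); print(v,c,"xc %.4f r %.4f"%(x,rad),"red edges deg",np.round(a,1), "mean",np.round(np.mean(a),1))
E
python3 - <<'E'
from h import *
im=cv2.imread("pics/w4.png")[:,:,::-1]; s=env.get_state()
auto(s,im)
E
```

```text
90 [np.float64(174.5), np.float64(174.6), np.float64(187.5), np.float64(304.5)] xc 0.5398 r 0.0254 red edges deg [ nan 43.5] mean nan
110 [np.float64(176.5), np.float64(176.6), np.float64(189.5), np.float64(303.5)] xc 0.5400 r 0.0254 red edges deg [nan 43.] mean nan
130 [np.float64(178.5), np.float64(178.6), np.float64(190.5), np.float64(303.5)] xc 0.5405 r 0.0255 red edges deg [ nan 44.6] mean nan
150 [np.float64(179.5), np.float64(180.5), np.float64(192.5), np.float64(302.5)] xc 0.5405 r 0.0256 red edges deg [ nan 43.2] mean nan
```

Emit:
{"fn": "move_arm", "kwargs": {"deltas": [0,0,0,0,0.008,0,0.41,0,0,0,0,0.01,0,0.41,0,0,0,0,0.01,0,0.41,0,0,0,0,0.01,0,0.41,0,0,0,0,0.009,0,0.41,0,0,0,0,0.007,0,0.41,0,0,0,0,0.004,0,0.41,0,0,0,0,0.002,0,0.41]}}

```text
clock: 5.25
tcp_pos: [0.5657, 0.0128, 0.0248]
orientation: [-3.142, 0.0, 1.588]
wrist_force: [-0.8, 0.3, -0.0]
opening: 0.704
```

```bash
python3 - <<'E'
from h import *
s,im=snap("wrist","w5"); print(s['tcp_pos'],s['orientation'],s['opening']);auto(s,im)
s,im=snap("wrist","w6"); print(s['tcp_pos'],s['orientation'],s['opening']);auto(s,im)
E
```

```text
[0.56571319 0.01284242 0.02478693] [-3.14158137e+00  1.43970984e-06  1.58839283e+00] 0.7037131614982784
90 [np.float64(177.5), np.float64(207.5), np.float64(234.5), np.float64(305.5)] xc 0.5583 r 0.0251 red edges deg [24.6  3.2] mean 13.9
110 [np.float64(179.5), np.float64(208.5), np.float64(235.5), np.float64(305.5)] xc 0.5587 r 0.0252 red edges deg [25.4  3.5] mean 14.4
130 [np.float64(180.5), np.float64(209.5), np.float64(236.5), np.float64(304.5)] xc 0.5588 r 0.0253 red edges deg [25.1  2.8] mean 14.0
150 [np.float64(182.5), np.float64(211.5), np.float64(236.5), np.float64(303.5)] xc 0.5590 r 0.0252 red edges deg [24.4  3.4] mean 13.9
[0.56571586 0.01283883 0.02482666] [3.14152431e+00 1.90550320e-05 1.58836516e+00] 0.7000904820547731
90 [np.float64(177.5), np.float64(207.5), np.float64(234.5), np.float64(305.5)] xc 0.5583 r 0.0251 red edges deg [24.7  3.2] mean 13.9
110 [np.float64(178.5), np.float64(208.5), np.float64(235.5), np.float64(305.5)] xc 0.5585 r 0.0254 red edges deg [24.9  3. ] mean 14.0
130 [np.float64(180.5), np.float64(209.5), np.float64(235.5), np.float64(304.5)] xc 0.5588 r 0.0253 red edges deg [25.2  3.6] mean 14.4
150 [np.float64(182.5), np.float64(210.5), np.float64(236.5), np.float64(303.5)] xc 0.5590 r 0.0252 red edges deg [25.4  3.4] mean 14.4
```

View pics/w6.png

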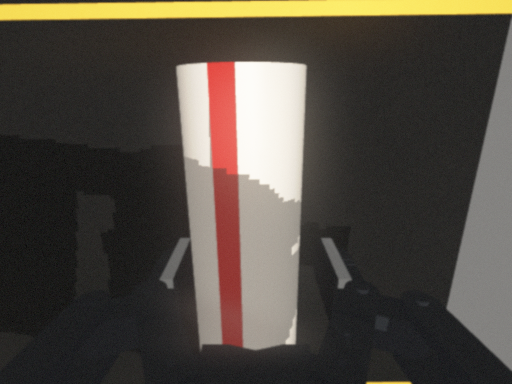

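Emit:
{"fn": "move_arm", "kwargs": {"deltas": [0,0,0,0,0.003,0,0.41,0,0,0,0,0.004,0,0.41,0,0,0,0,0.004,0,0.41,0,0,0,0,0.004,0,0.41,0,0,0,0,0.003,0,0.41,0,0,0,0,0.002,0,0.41,0,0,0,0,0,0,0.41,0,0,0,0,-0.007,0,0.41]}}

```text
clock: 6.15
tcp_pos: [0.5696, 0.0129, 0.0248]
orientation: [3.141, 0.0, 1.588]
wrist_force: [-1.1, -0.4, 1.4]
opening: 0.707
```

```bash
python3 - <<'E'
from h import *
s,im=snap("wrist","w7"); print(s['tcp_pos'],s['orientation'],s['opening']);auto(s,im)
s,im=snap("wrist","w8"); print(s['tcp_pos'],s['orientation'],s['opening']);auto(s,im)
E
```

```text
[0.56958766 0.01288932 0.02481858] [3.14137271e+00 2.17312508e-05 1.58836424e+00] 0.7068966776318898
90 [np.float64(181.5), np.float64(230.5), np.float64(257.5), np.float64(310.5)] xc 0.5639 r 0.0253 red edges deg [10.2 -9.9] mean 0.2
110 [np.float64(182.5), np.float64(230.5), np.float64(257.5), np.float64(309.5)] xc 0.5640 r 0.0254 red edges deg [ 10.5 -10. ] mean 0.2
130 [np.float64(184.5), np.float64(231.5), np.float64(257.5), np.float64(308.5)] xc 0.5642 r 0.0253 red edges deg [10.5 -9.7] mean 0.4
150 [np.float64(186.5), np.float64(232.5), np.float64(258.5), np.float64(307.5)] xc 0.5645 r 0.0252 red edges deg [ 10.4 -10.2] mean 0.1
[0.56907425 0.01293964 0.02476669] [-3.14118701e+00 -6.33617435e-05  1.58838994e+00] 0.7050978165303499
90 [np.float64(183.5), np.float64(232.5), np.float64(260.5), np.float64(312.5)] xc 0.5642 r 0.0253 red edges deg [ 10.5 -10.4] mean 0.1
110 [np.float64(185.5), np.float64(233.5), np.float64(260.5), np.float64(311.5)] xc 0.5645 r 0.0252 red edges deg [ 10.4 -10.1] mean 0.2
130 [np.float64(186.5), np.float64(233.5), np.float64(260.5), np.float64(310.5)] xc 0.5645 r 0.0253 red edges deg [ 10.7 -10.2] mean 0.2
150 [np.float64(188.5), np.float64(234.5), np.float64(261.5), np.float64(309.5)] xc 0.5648 r 0.0252 red edges deg [ 10.7 -10.7] mean -0.0
```

Emit:
{"fn": "move_arm", "kwargs": {"deltas": [0,0,0,0,-0.008,0,0.41,0,0,0,0,-0.006,0,0.6,0,0,0,0,0,0,1,0,0,0,0,0,0,1,0,0,0,0,0,0,1,0,0,0,0,0,0,1,0,0,0,0,0,0,1,0,0,0,0,0,0,1]}}

```text
clock: 7.05
tcp_pos: [0.5653, 0.0128, 0.0248]
orientation: [-3.142, 0.0, 1.588]
wrist_force: [-0.3, -0.1, 0.2]
opening: 0.998
```

Emit:
{"fn": "move_arm", "kwargs": {"deltas": [0,0,0,0,0,-0.02,1,0,0,0,0,0,-0.05,1,0,0,0,0,0,-0.08,1,0,0,0,0,0,-0.1,1,0,0,0,0,0,-0.12,1,0,0,0,0,0,-0.12,1,0,0,0,0,0,-0.12,1,0,0,0,0,0,-0.12,1]}}

```text
clock: 7.85
tcp_pos: [0.5649, 0.0129, 0.2459]
orientation: [3.141, 0.0, 1.588]
wrist_force: [0.2, 0.0, 0.4]
opening: 1.003
```

```bash
python3 - <<'E'
from h import *
s,im=snap("wrist","w9"); print(s['tcp_pos'],s['orientation'],s['q']);auto(s,im)
s,im=snap("top","t9"); print(s['clock'])
E
```

```text
[0.56489074 0.01294301 0.24590934] [3.14120550e+00 9.19256120e-05 1.58839335e+00] [-1.86565378e-01  4.04581457e-01  1.24833748e+00 -1.15608561e-05
  1.48827597e+00 -2.04161467e-01]
90 [np.float64(214.5), np.float64(252.5), np.float64(259.5), np.float64(399.5)] xc 0.6149 r 0.0957 red edges deg [nan nan] mean nan
110 [np.float64(218.5), np.float64(253.5), np.float64(260.5), np.float64(399.5)] xc 0.6184 r 0.0953 red edges deg [nan nan] mean nan
130 [np.float64(222.5), np.float64(252.5), np.float64(260.5), np.float64(399.5)] xc 0.6220 r 0.0950 red edges deg [nan nan] mean nan
150 [np.float64(227.5), np.float64(253.5), np.float64(260.5), np.float64(399.5)] xc 0.6263 r 0.0941 red edges deg [nan nan] mean nan
7.9
```

View pics/w9.png

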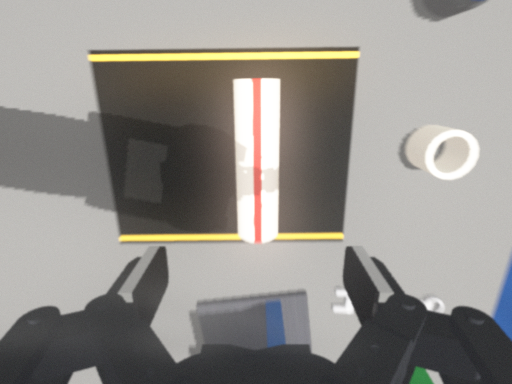

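```bash
python3 - <<'E'
from h import *
s=env.get_state()
G=[np.pi,-np.radians(50),.154]
R0=Rn.from_euler('xyz',s['orientation']);R1=Rn.from_euler('xyz',G); rv=(R0.inv()*R1).as_rotvec(); print(rv,np.linalg.norm(rv))
mid=(R0*Rn.from_rotvec(rv/2)).as_euler('xyz')
rows([.40,-.12,.33],mid,1,8)
rows([.444,-.328,.272],G,1,8,start=([.40,-.12,.33],mid))
E
```

```text
[-0.61396583  0.7089552   1.33934451] 1.6350581749147586
max row mm 28.47442987105568 deg 5.855120792561176
-0.0244,0.0282,0.0533,-0.0541,-0.0701,-0.0342,1, -0.0244,0.0282,0.0533,-0.0581,-0.064,-0.0393,1, -0.0244,0.0282,0.0533,-0.0613,-0.0574,-0.0442,1, -0.0244,0.0282,0.0533,-0.0638,-0.0503,-0.0491,1, -0.0244,0.0282,0.0533,-0.0654,-0.0429,-0.0537,1, -0.0244,0.0282,0.0533,-0.0662,-0.0353,-0.0582,1, -0.0244,0.0282,0.0533,-0.0662,-0.0274,-0.0623,1, -0.0244,0.0282,0.0533,-0.0653,-0.0195,-0.0661,1

max row mm 27.546551508310436 deg 5.855120792561176
-0.0244,0.0282,0.0533,-0.0644,0.0648,0.0093,1, -0.0244,0.0282,0.0533,-0.0592,0.0696,0.0091,1, -0.0244,0.0282,0.0533,-0.0536,0.074,0.0094,1, -0.0244,0.0282,0.0533,-0.0477,0.0778,0.0101,1, -0.0244,0.0282,0.0533,-0.0415,0.0812,0.0111,1, -0.0244,0.0282,0.0533,-0.0351,0.0839,0.0126,1, -0.0244,0.0282,0.0533,-0.0286,0.0861,0.0145,1, -0.0244,0.0282,0.0533,-0.022,0.0876,0.0167,1
```

Emit:
{"fn": "move_arm", "kwargs": {"deltas": [-0.0244,0.0282,0.0533,-0.054,-0.07,-0.034,1,-0.0244,0.0282,0.0533,-0.058,-0.064,-0.039,1,-0.0244,0.0282,0.0533,-0.061,-0.057,-0.044,1,-0.0244,0.0282,0.0533,-0.064,-0.05,-0.049,1,-0.0244,0.0282,0.0533,-0.065,-0.043,-0.054,1,-0.0244,0.0282,0.0533,-0.066,-0.035,-0.058,1,-0.0244,0.0282,0.0533,-0.066,-0.027,-0.062,1,-0.0244,0.0282,0.0533,-0.065,-0.02,-0.066,1]}}

```text
clock: 8.75
tcp_pos: [0.3989, -0.1198, 0.3259]
orientation: [2.963, -0.428, 0.942]
wrist_force: [-0.1, -0.3, -0.2]
opening: 1.001
```

```bash
python3 - <<'E'
from h import *
s=env.get_state();print(s['tcp_pos'],s['orientation'],s['q'])
G=[np.pi,-np.radians(50),.154]
rows([.444,-.328,.272],G,1,8)
E
```

```text
[ 0.39885081 -0.1197897   0.32589991] [ 2.96315567 -0.42830885  0.9418796 ] [-0.86448503 -0.02649959  1.6473954   0.45802179  1.44856562 -0.23680298]
max row mm 27.47020448691083 deg 5.8471225115262895
-0.0248,0.0287,0.0528,-0.0631,0.0659,0.0077,1, -0.0248,0.0287,0.0528,-0.0578,0.0706,0.0076,1, -0.0248,0.0287,0.0528,-0.0521,0.0749,0.008,1, -0.0248,0.0287,0.0528,-0.0461,0.0786,0.0088,1, -0.0248,0.0287,0.0528,-0.0399,0.0818,0.0099,1, -0.0248,0.0287,0.0528,-0.0334,0.0845,0.0115,1, -0.0248,0.0287,0.0528,-0.0269,0.0865,0.0135,1, -0.0248,0.0287,0.0528,-0.0204,0.0879,0.0158,1
```

Emit:
{"fn": "move_arm", "kwargs": {"deltas": [-0.0248,0.0287,0.0528,-0.063,0.066,0.008,1,-0.0248,0.0287,0.0528,-0.058,0.071,0.008,1,-0.0248,0.0287,0.0528,-0.052,0.075,0.008,1,-0.0248,0.0287,0.0528,-0.046,0.079,0.009,1,-0.0248,0.0287,0.0528,-0.04,0.082,0.01,1,-0.0248,0.0287,0.0528,-0.033,0.085,0.011,1,-0.0248,0.0287,0.0528,-0.027,0.087,0.013,1,-0.0248,0.0287,0.0528,-0.02,0.088,0.016,1]}}

```text
clock: 9.55
tcp_pos: [0.4458, -0.3294, 0.2717]
orientation: [-3.141, -0.872, 0.151]
wrist_force: [0.6, 0.2, 0.1]
opening: 1.001
```

```bash
python3 - <<'E'
from h import *
s,im=snap("wrist","w10");print(s['tcp_pos'],s['orientation'],s['q'])
s,im=snap("wrist","w11");print(s['tcp_pos'],s['orientation'],s['q'])
s=snap("scene","s11")
E
```

```text
[ 0.44577006 -0.32939769  0.27165627] [-3.14059839 -0.87233171  0.15149617] [-1.21333609  0.25248929  1.67840672  0.94059689  1.1893625  -0.1588116 ]
[ 0.44572601 -0.33210554  0.26984459] [-3.1346485  -0.87335909  0.14045143] [-1.21572921  0.25750546  1.6779526   0.94331604  1.18617427 -0.15769403]
```

View pics/w11.png

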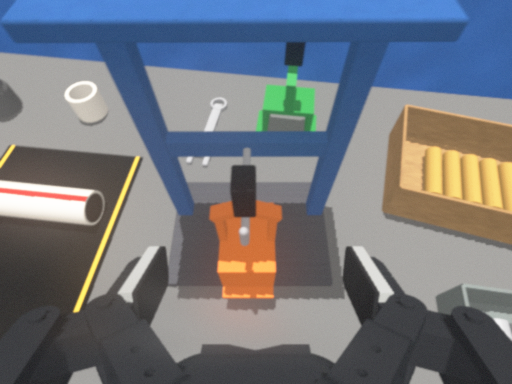

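View pics/s11.png

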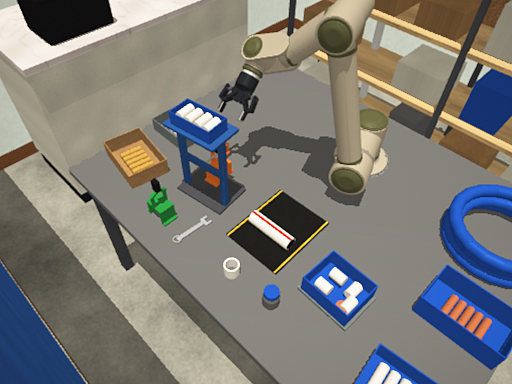

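```bash
python3 - <<'E'
from h import *
im=cv2.imread("pics/w11.png"); cv2.imwrite("pics/w11c.png",cv2.resize(im[140:310,190:300],None,fx=5,fy=3.5*1,interpolation=cv2.INTER_CUBIC) if 0 else cv2.resize(im[145:265,190:300],None,fx=5,fy=5,interpolation=cv2.INTER_CUBIC))
E
```

```text
(no output)
```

View pics/w11c.png

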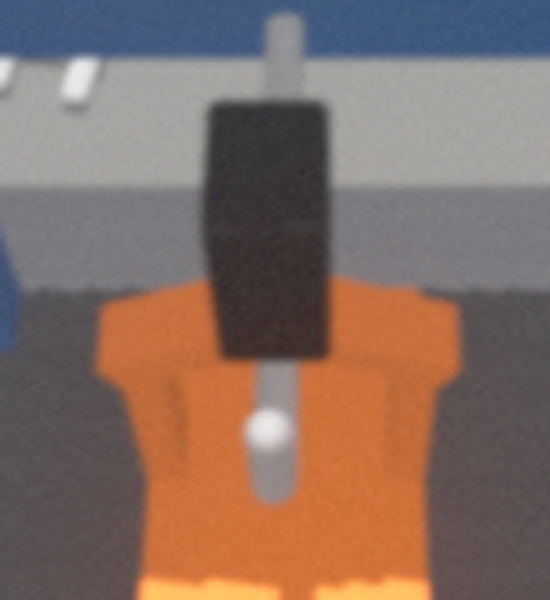

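```bash
python3 - <<'E'
from h import *
np.set_printoptions(precision=4,suppress=True)
s=env.get_state(); print(s['clock'],s['tcp_pos'],s['orientation'])
s={'tcp_pos':[0.44572601,-0.33210554,0.26984459],'orientation':[-3.1346485,-0.87335909,0.14045143]}
f=lambda x,y:(190+x/5-.4,145+y/5-.4)
z0=.196
for nm,p,z in [("bL",(211,102),z0+.023),("bR",(325,102),z0+.023),("fL",(207,226),z0+.023),("fR",(329,226),z0+.023),("botL",(222,356),z0-.023),("botR",(327,356),z0-.023),("tip",(268,425),z0-.007)]:
    P=onz('wrist',f(*p),z,s); print(nm,P)
a,b=[np.array(onz('wrist',f(*p),z0+.023,s)) for p in[(207,226),(329,226)]]
print((a-b), np.arctan2(*( (a-b)[[0,1]]*[-1,1])))
E
```

```text
9.7 [ 0.4455 -0.3286  0.2711] [-3.1406 -0.8698  0.1553]
bL [ 0.5355 -0.2988  0.219 ]
bR [ 0.538  -0.3168  0.219 ]
fL [ 0.5127 -0.3025  0.219 ]
fR [ 0.5153 -0.3207  0.219 ]
botL [ 0.5136 -0.3016  0.173 ]
botR [ 0.5163 -0.32    0.173 ]
tip [ 0.4948 -0.3137  0.189 ]
[-0.0026  0.0182  0.    ] 0.1427192849341862
```

```bash
python3 - <<'E'
from h import *
np.set_printoptions(precision=4,suppress=True)
s,im=snap("wrist","w12"); print(s['tcp_pos'],s['orientation'])
cv2.imwrite("pics/w12c.png",cv2.resize(im[145:265,190:300,::-1],None,fx=5,fy=5,interpolation=cv2.INTER_CUBIC))
s2=env.get_state(); print(s2['tcp_pos'],s2['orientation'])
g=im.sum(2).astype(int)
for v in (175,185,195,205,212): print(v,np.where(g[v,215:275]<170)[0][[0,-1]]+215)
print(np.where(g[140:240,243]<170)[0][[0,-1]]+140)
E
```

```text
[ 0.4455 -0.3286  0.2711] [-3.1406 -0.8698  0.1553]
[ 0.4456 -0.3279  0.2718] [ 3.1404 -0.8698  0.1585]
175 [238 259]
185 [238 259]
195 [238 259]
205 [239 258]
212 [240 258]
[168 214]
```

View pics/w12c.png

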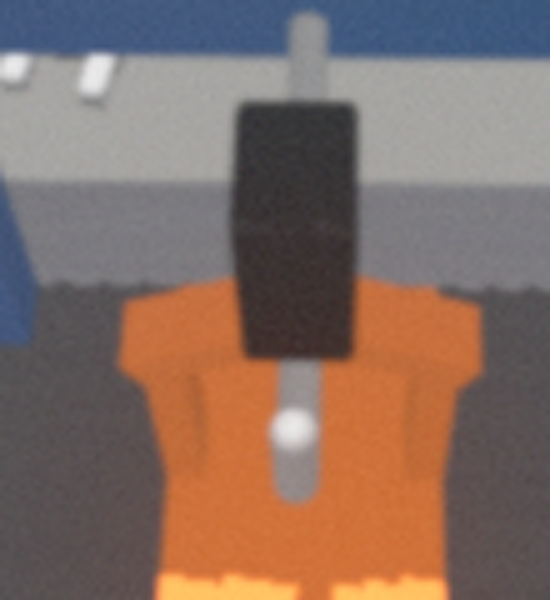

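```bash
python3 - <<'E'
from h import *
np.set_printoptions(precision=4,suppress=True)
s={'tcp_pos':[0.4455,-.3286,.2711],'orientation':[-3.1406,-.8698,.1553]}
f=lambda x,y:(190+x/5-.4,145+y/5-.4)
z0=.196
for nm,p,z in [("bL",(239,102),z0+.023),("bR",(354,102),z0+.023),("fL",(234,226),z0+.023),("fR",(357,226),z0+.023),("botL",(247,356),z0-.023),("botR",(353,356),z0-.023),("tip",(293,422),z0-.007)]:
    P=onz('wrist',f(*p),z,s); print(nm,P)
E
```

```text
bL [ 0.536  -0.2989  0.219 ]
bR [ 0.5389 -0.317   0.219 ]
fL [ 0.5132 -0.3024  0.219 ]
fR [ 0.5161 -0.3208  0.219 ]
botL [ 0.5139 -0.3021  0.173 ]
botR [ 0.5168 -0.3207  0.173 ]
tip [ 0.4958 -0.3138  0.189 ]
```

```bash
python3 - <<'E'
from h import *
s=env.get_state();print(s['tcp_pos'],s['orientation'])
st=([.4455,-.3286,.2711],[-3.1406,-.8698,.1553])
rows([.5325,-.3089,.194],[np.pi,-.87,.155],1,8,start=st)
E
```

```text
[ 0.44564931 -0.32786046  0.27184953] [ 3.14035314 -0.86983274  0.15854131]
max row mm 14.738077808859606 deg 0.008975500483942385
-0.0001,0,0,-0.0006,-0.0025,0.0491,1, -0.0001,0,0,-0.0006,-0.0025,0.0491,1, -0.0001,0,0,-0.0006,-0.0025,0.0491,1, -0.0001,0,0,-0.0006,-0.0025,0.0491,1, -0.0001,0,0,-0.0006,-0.0025,0.0491,1, -0.0001,0,0,-0.0006,-0.0025,0.0491,1, -0.0001,0,0,-0.0006,-0.0025,0.0491,1, -0.0001,0,0,-0.0006,-0.0025,0.0491,1
```

Emit:
{"fn": "move_arm", "kwargs": {"deltas": [0,0,0,-0.002,-0.008,0.05,1,0,0,0,-0.002,-0.008,0.06,1,0,0,0,-0.001,-0.004,0.065,1,0,0,0,0,0,0.065,1,0,0,0,0,0,0.06,1,0,0,0,0,0,0.05,1,0,0,0,0,0,0.03,1,0,0,0,0,0,0.012,1]}}

```text
clock: 10.55
tcp_pos: [0.5333, -0.308, 0.1952]
orientation: [3.139, -0.871, 0.16]
wrist_force: [0.2, -0.0, -0.1]
opening: 0.998
```

```bash
python3 - <<'E'
from h import *
s,im=snap("wrist","w13");
s,im=snap("wrist","w14");print(s['tcp_pos'],s['orientation'],s['wrist_force'])
E
```

```text
[ 0.53329824 -0.30814181  0.19512776] [ 3.13938201 -0.870729    0.1591957 ] [ 0.2572522  -0.10727108 -0.03844632]
```

View pics/w14.png

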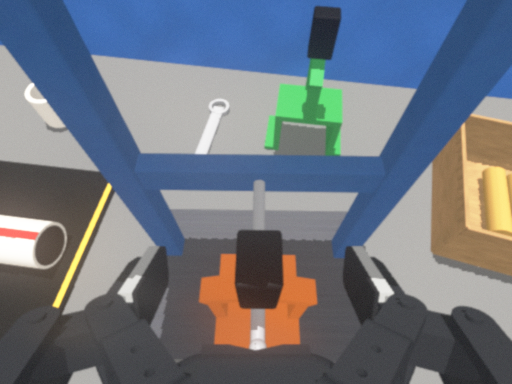

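Emit:
{"fn": "move_arm", "kwargs": {"deltas": [0,0,0,0,0,0,-1,0,0,0,0,0,0,-1,0,0,0,0,0,0,-1,0,0,0,0,0,0,-1,0,0,0,0,0,0,-1,0,0,0,0,0,0,-1,0,0,0,0,0,0,-1,0,0,0,0,0,0,-1], "newtons": 70}}

```text
clock: 11.45
tcp_pos: [0.533, -0.3092, 0.1957]
orientation: [3.137, -0.871, 0.159]
wrist_force: [-0.4, -4.5, 2.3]
opening: 0.226
```

```bash
python3 - <<'E'
from h import *
s,im=snap("wrist","w15");print(s['tcp_pos'],s['orientation'],s['wrist_force'],s['opening']*85)
Rt=Rn.from_euler('xyz',[np.pi,-.87,.155])
hx=np.array([np.cos(.155),np.sin(.155),0])
print("per m up:",Rt.inv().apply([0,0,1])/.3,"per m -hx:",Rt.inv().apply(-hx)/.3)
E
```

```text
[ 0.53300898 -0.30918973  0.19570738] [ 3.13737261 -0.87129144  0.15886961] [-0.40391754 -4.52662343  2.31752223] 19.238432304311267
per m up: [ 2.54776312e+00  2.77555756e-16 -2.14942182e+00] per m -hx: [-2.14942182e+00  3.00999017e-16 -2.54776312e+00]
```

View pics/w15.png

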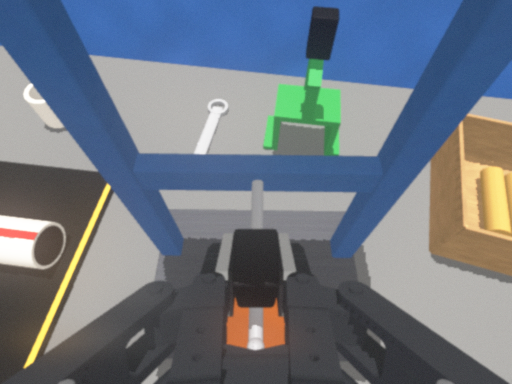

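Emit:
{"fn": "move_arm", "kwargs": {"deltas": [0,0,0,0.006,0,-0.005,-1,0,0,0,0.013,0,-0.011,-1,0,0,0,0.016,0,-0.0135,-1,0,0,0,0.017,0,-0.0143,-1,0,0,0,0.016,0,-0.0135,-1,0,0,0,0.014,0,-0.0118,-1,0,0,0,0.01,0,-0.0084,-1,0,0,0,0.005,0,-0.0042,-1]}}

```text
clock: 12.3
tcp_pos: [0.5329, -0.3086, 0.2339]
orientation: [3.138, -0.871, 0.159]
wrist_force: [0.5, 0.4, -2.9]
opening: 0.225
```

```bash
python3 - <<'E'
from h import *
s,im=snap("wrist","w16");print(s['tcp_pos'],s['orientation'],s['wrist_force'],s['opening']*85)
s,im=snap("scene","s16"); cv2.imwrite("pics/s16c.png",cv2.resize(im[70:230,130:290,::-1],None,fx=3.7,fy=3.7))
E
```

```text
[ 0.53290866 -0.30860201  0.23389402] [ 3.13835551 -0.87106122  0.15898511] [ 0.51031848  0.36593611 -2.91428294] 19.086082019100008
```

View pics/w16.png

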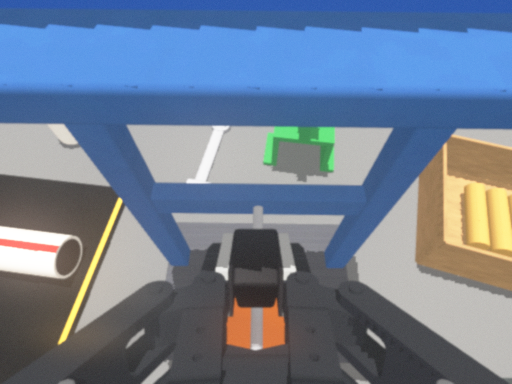

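View pics/s16c.png

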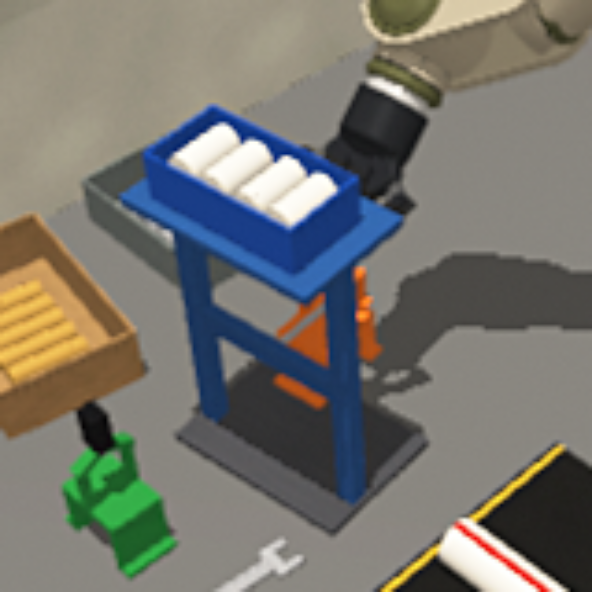

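Emit:
{"fn": "move_arm", "kwargs": {"deltas": [0,0,0,-0.011,0,-0.013,-1,0,0,0,-0.0215,0,-0.0255,-1,0,0,0,-0.0215,0,-0.0255,-1,0,0,0,-0.0215,0,-0.0255,-1,0,0,0,-0.0215,0,-0.0255,-1,0,0,0,-0.0215,0,-0.0255,-1,0,0,0,-0.0215,0,-0.0255,-1,0,0,0,-0.011,0,-0.013,-1]}}

```text
clock: 13.2
tcp_pos: [0.4625, -0.3199, 0.2334]
orientation: [3.139, -0.871, 0.158]
wrist_force: [0.1, -0.3, -2.8]
opening: 0.227
```

```bash
python3 - <<'E'
from h import *
s,im=snap("wrist","w17");print(s['tcp_pos'],s['orientation'],s['wrist_force'],s['opening']*85)
s,im=snap("scene","s17"); cv2.imwrite("pics/s17c.png",cv2.resize(im[70:230,130:290,::-1],None,fx=3.7,fy=3.7))
E
```

```text
[ 0.46253286 -0.31986363  0.23336261] [ 3.1390942  -0.87074009  0.15755135] [ 0.11700574 -0.2717142  -2.82135982] 19.266549021276877
```

View pics/w17.png

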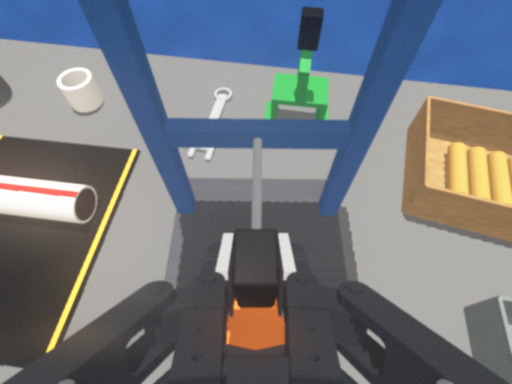

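View pics/s17c.png

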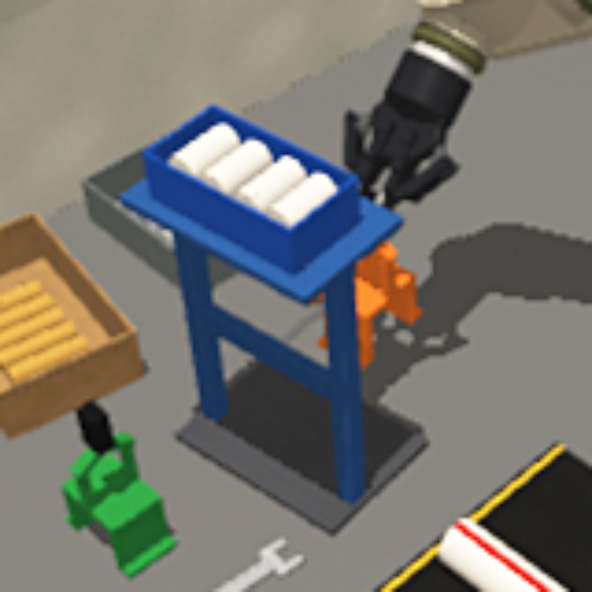

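Emit:
{"fn": "move_arm", "kwargs": {"deltas": [0,0,0,-0.0215,0,-0.0255,-1,0,0,0,-0.0215,0,-0.0255,-1,0,0,0,-0.0215,0,-0.0255,-1,0,0,0,-0.0215,0,-0.0255,-1,0,0,0,0.005,-0.01,-0.045,-1,0,0,0,0.02,-0.02,-0.045,-1,0,0,0,0.025,-0.025,-0.03,-1,0,0,0,0.02,-0.02,-0.018,-1]}}

```text
clock: 14.1
tcp_pos: [0.4021, -0.3058, 0.2773]
orientation: [3.137, -0.871, 0.159]
wrist_force: [-0.7, 0.5, -3.2]
opening: 0.225
```

```bash
python3 - <<'E'
from h import *
np.set_printoptions(precision=4,suppress=True)
s,im=snap("top","t18");print(s['tcp_pos'],s['orientation'],s['wrist_force'],s['opening']*85,s['q'])
cv2.imwrite("pics/t18c.png",cv2.resize(im[140:300,180:420,::-1],None,fx=3.3,fy=3.3))
# pipe from w9 view: red line & ends (tool down) 
w={'tcp_pos':[0.56489074,.01294301,.24590934],'orientation':[3.1412055,9.2e-5,1.58839]}
I=cv2.imread("pics/w9.png")[:,:,::-1].astype(int)
pts=[]
for v in range(82,236,4):
    r=np.where((I[v,225:290,0]-I[v,225:290,1])>50)[0]+225
    if len(r): pts.append(onz('wrist',(r.mean(),v),.053,w))
pts=np.array(pts); print(pts[[0,-1]]); k=np.polyfit(pts[:,1],pts[:,0],1); print("x = %.4f*y + %.4f"%tuple(k))
col=I[:,247,0]; e=np.where(col>170)[0]; print(e[:3],e[-5:], onz('wrist',(255,79),.053,w), onz('wrist',(255,242),.028,w))
E
```

```text
[ 0.4021 -0.3058  0.2773] [ 3.1372 -0.8711  0.1594] [-0.7113  0.4777 -3.1548] 19.122276818418097 [-1.2977  0.1703  1.7721  0.9296  1.2463 -0.2231]
[[ 0.5637  0.0974  0.053 ]
 [ 0.568  -0.0718  0.053 ]]
x = -0.0254*y + 0.5661
[0 1 2] [290 291 292 293 294] [0.5622 0.1002 0.053 ] [ 0.5655 -0.0959  0.028 ]
```

View pics/t18c.png

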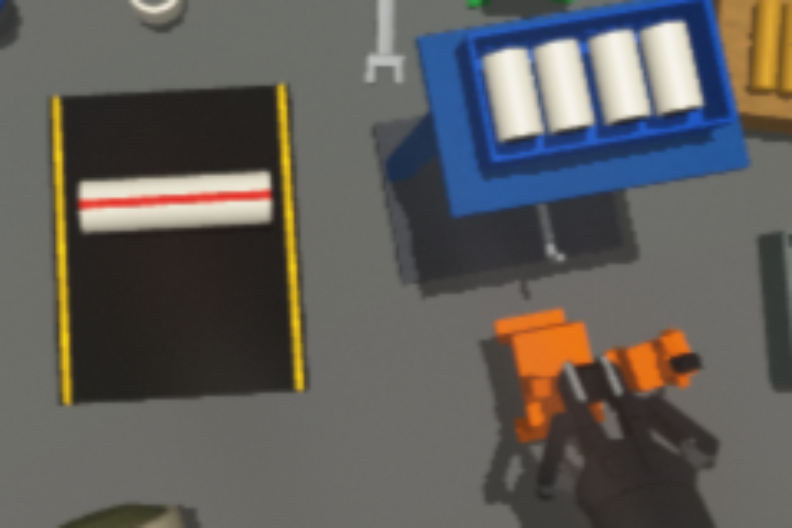

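```bash
python3 - <<'E'
from h import *
o2=[np.pi,-.871,.025]
rows([.42,-.08,.285],o2,-1,8)
rows([.5715,.0105,.258],o2,-1,8,start=([.42,-.08,.285],o2))
im=cv2.imread("pics/t18.png")[:,:,::-1].astype(int)
pts=[]
for u in range(208,262,4):
    r=np.where((im[185:215,u,0]-im[185:215,u,1])>40)[0]+185
    if len(r): pts.append(onz('top',(u,np.average(r,weights=(im[r,u,0]-im[r,u,1]))),.053))
pts=np.array(pts);print(np.polyfit(pts[:,1],pts[:,0],1))
m=np.where(im[203,195:275].sum(1)>350)[0]+195; print(m)
print(onz('top',(180+79/3.3-.35,199),.05),onz('top',(180+272/3.3-.35,199),.05))
E
```

```text
max row mm 28.240850509420675 deg 0.9452762065838145
-0.0078,-0.0001,0.007,0.0165,-0.0915,0.0147,-1, -0.0078,-0.0001,0.007,0.0155,-0.0918,0.0136,-1, -0.0078,-0.0001,0.007,0.0145,-0.0922,0.0125,-1, -0.0078,-0.0001,0.007,0.0135,-0.0925,0.0113,-1, -0.0078,-0.0001,0.007,0.0125,-0.0927,0.0102,-1, -0.0078,-0.0001,0.007,0.0115,-0.093,0.009,-1, -0.0078,-0.0001,0.007,0.0104,-0.0932,0.0079,-1, -0.0078,-0.0001,0.007,0.0094,-0.0934,0.0067,-1

max row mm 22.315738560486857 deg 0.0
0,0,0,0.0326,-0.0361,0.0562,-1, 0,0,0,0.0326,-0.0361,0.0562,-1, 0,0,0,0.0326,-0.0361,0.0562,-1, 0,0,0,0.0326,-0.0361,0.0562,-1, 0,0,0,0.0326,-0.0361,0.0562,-1, 0,0,0,0.0326,-0.0361,0.0562,-1, 0,0,0,0.0326,-0.0361,0.0562,-1, 0,0,0,0.0326,-0.0361,0.0562,-1

[-0.02745715  0.56732979]
[197 198 204 205 206 207 208 209 210 211 212 213 214 215 216 217 218 219
 220 221 222 223 224 225 226 227 228 229 230 231 232 233 234 235 236 237
 238 239 240 241 242 243 244 245 246 247 248 249 250 251 252 253 254 255
 256 257 258 259 260 261 267 268]
[0.57276919 0.10183907 0.05      ] [ 0.56784402 -0.08053991  0.05      ]
```

Emit:
{"fn": "move_arm", "kwargs": {"deltas": [-0.0078,0,0.007,0.0165,-0.0915,0.0147,-1,-0.0078,0,0.007,0.0155,-0.092,0.0136,-1,-0.0078,0,0.007,0.0145,-0.092,0.0125,-1,-0.0078,0,0.007,0.0135,-0.0925,0.0113,-1,-0.0078,0,0.007,0.0125,-0.093,0.01,-1,-0.0078,0,0.007,0.0115,-0.093,0.009,-1,-0.0078,0,0.007,0.01,-0.093,0.008,-1,-0.0078,0,0.007,0.009,-0.093,0.0067,-1]}}

```text
clock: 14.95
tcp_pos: [0.4198, -0.0799, 0.2833]
orientation: [-3.137, -0.871, 0.021]
wrist_force: [1.0, -0.1, -3.0]
opening: 0.222
```

```bash
python3 - <<'E'
from h import *
o2=[np.pi,-.871,.025]
s=env.get_state(); print(s['tcp_pos'],s['orientation'],s['q'])
rows([.5725,.0105,.258],o2,-1,8)
E
```

```text
[ 0.41975217 -0.07987992  0.28325431] [-3.13703631 -0.87137722  0.02063491] [-0.84925771 -0.14128337  2.07184151  0.93912803  0.81581348  0.16441276]
max row mm 22.408915728502297 deg 0.02210121176618489
-0.0001,0,-0.0002,0.0334,-0.0361,0.0562,-1, -0.0001,0,-0.0002,0.0334,-0.0361,0.0562,-1, -0.0001,0,-0.0002,0.0334,-0.0361,0.0562,-1, -0.0001,0,-0.0002,0.0335,-0.0361,0.0562,-1, -0.0001,0,-0.0002,0.0335,-0.0361,0.0562,-1, -0.0001,0,-0.0002,0.0335,-0.0361,0.0562,-1, -0.0001,0,-0.0002,0.0335,-0.0361,0.0562,-1, -0.0001,0,-0.0002,0.0335,-0.0361,0.0562,-1
```

Emit:
{"fn": "move_arm", "kwargs": {"deltas": [0,0,0,0.0335,-0.036,0.056,-1,0,0,0,0.0335,-0.036,0.056,-1,0,0,0,0.0335,-0.036,0.056,-1,0,0,0,0.0335,-0.036,0.056,-1,0,0,0,0.0335,-0.036,0.056,-1,0,0,0,0.0335,-0.036,0.056,-1,0,0,0,0.0335,-0.036,0.056,-1,0,0,0,0.0335,-0.036,0.056,-1]}}

```text
clock: 15.75
tcp_pos: [0.5729, 0.0103, 0.2578]
orientation: [-3.136, -0.87, 0.021]
wrist_force: [0.2, -0.1, -3.3]
opening: 0.224
```

Emit:
{"fn": "move_arm", "kwargs": {"deltas": [0,0,0,0,0,0,-1,0,0,0,0,0,0,-1,0,0,0,0,0,0,-1,0,0,0,0,0,0,-1,0,0,0,0,0,0,-1,0,0,0,0,0,0,-1,0,0,0,0,0,0,-1,0,0,0,0,0,0,-1]}}

```text
clock: 16.55
tcp_pos: [0.5724, 0.0089, 0.2583]
orientation: [-3.137, -0.871, 0.022]
wrist_force: [-0.1, -0.1, -2.6]
opening: 0.218
```

```bash
python3 - <<'E'
from h import *
s,im=snap("scene","s19");print(s['tcp_pos'],s['orientation'],s['wrist_force'],s['opening']*85)
cv2.imwrite("pics/s19c.png",cv2.resize(im[90:280,200:360,::-1],None,fx=3.1*1.0,fy=3.1))
s,im=snap("top","t19")
cv2.imwrite("pics/t19c.png",cv2.resize(im[140:280,170:310,::-1],None,fx=4,fy=4))
s,im=snap("wrist","w19");
E
```

```text
[0.57237313 0.00890046 0.25831601] [-3.13749514 -0.87086659  0.0215119 ] [-0.1423174  -0.09429082 -2.64055049] 18.526733179925625
```

View pics/s19c.png

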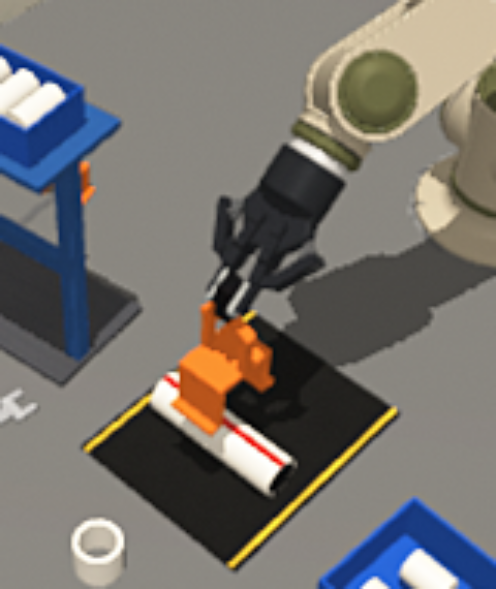

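View pics/t19c.png

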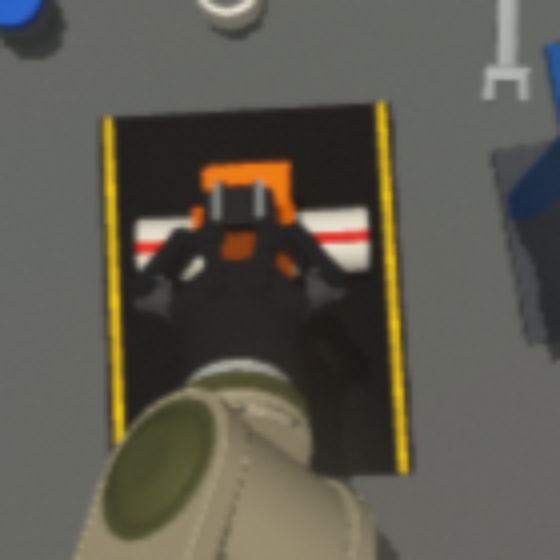

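View pics/w19.png

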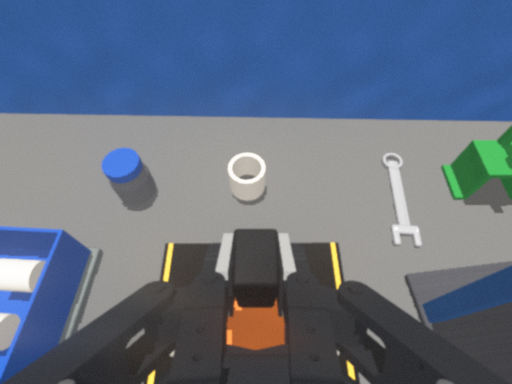

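```bash
python3 - <<'E'
from h import *
np.set_printoptions(precision=4,suppress=True)
f=lambda x,y:(200+x/3.1-.35,90+y/3.1-.35)
print(onz('scene',f(172,405),.0986),onz('scene',f(210,433),.0986))
g=lambda x,y:(170+x/4-.4,140+y/4-.4)
for p in [(222,184),(258,182),(258,222),(222,224)]: print(onz('top',g(*p),.2816))
for p in [(203,166),(292,160)]: print('upper',onz('top',g(*p),.0986))
print('expect tip', proj('scene',[.566+.053,.009,.0986]))
R=Rn.from_euler('xyz',[np.pi,-.871,.023])
print(R.inv().apply([0,0,-1])/.3, R.inv().apply([1,0,0])/.3)
E
```

```text
[ 0.6192 -0.0188  0.0986] [0.6168 0.037  0.0986]
[0.5806 0.0183 0.2816]
[ 0.5813 -0.0044  0.2816]
[ 0.5559 -0.0039  0.2816]
[0.5553 0.0188 0.2816]
upper [0.6204 0.0448 0.0986]
upper [ 0.6232 -0.0222  0.0986]
expect tip [260.9908 224.9244]
[-2.5499 -0.      2.1469] [2.1463 0.0767 2.5492]
```

Emit:
{"fn": "move_arm", "kwargs": {"deltas": [0,0,0,-0.0255,0,0.0215,-1,0,0,0,-0.0255,0,0.0215,-1,0,0,0,-0.0255,0,0.0215,-1,0,0,0,-0.0255,0,0.0215,-1,0,0,0,-0.0191,0,0.0161,-1,0,0,0,0,0,0,-1,0,0,0,0,0,0,-1,0,0,0,0,0,0,-1]}}

```text
clock: 17.5
tcp_pos: [0.5726, 0.009, 0.2113]
orientation: [-3.138, -0.872, 0.022]
wrist_force: [0.2, -0.1, -2.8]
opening: 0.226
```

```bash
python3 - <<'E'
from h import *
s,im=snap("scene","s20");print(s['tcp_pos'],s['orientation'],s['wrist_force'],s['opening']*85)
cv2.imwrite("pics/s20c.png",cv2.resize(im[140:280,230:350,::-1],None,fx=4.2,fy=4.2))
s,im=snap("top","t20")
cv2.imwrite("pics/t20c.png",cv2.resize(im[140:280,170:310,::-1],None,fx=4,fy=4))
E
```

```text
[0.57264734 0.00900121 0.21133111] [-3.13808155 -0.87171134  0.02203155] [ 0.17954516 -0.09006123 -2.84196303] 19.226326149710804
```

View pics/s20c.png

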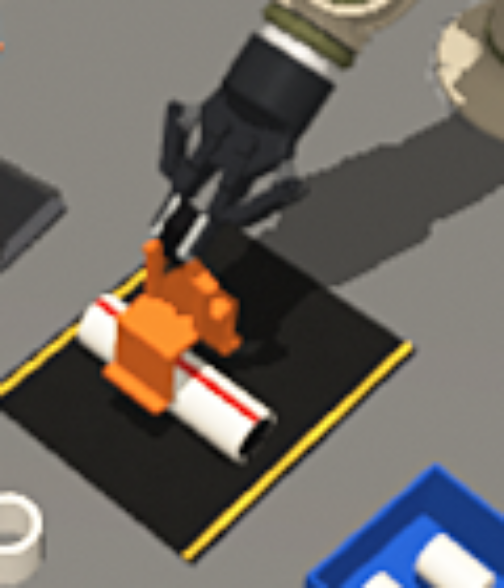

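View pics/t20c.png

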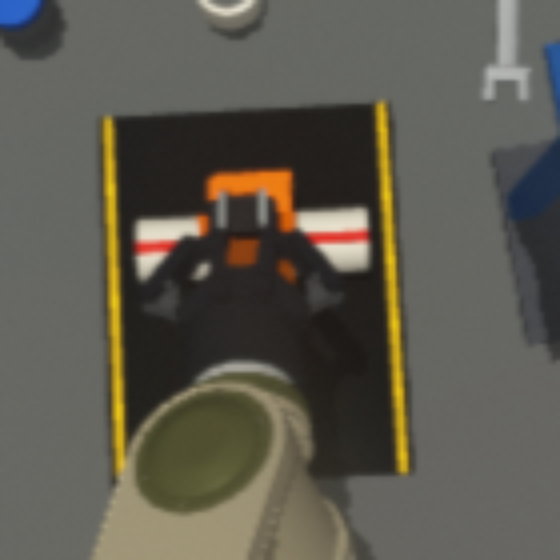

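Emit:
{"fn": "move_arm", "kwargs": {"deltas": [0,0,0,-0.0153,0,0.0129,-1,0,0,0,-0.0153,0,0.0129,-1,0,0,0,-0.0153,0,0.0129,-1,0,0,0,-0.0153,0,0.0129,-1,0,0,0,-0.0153,0,0.0129,-1,0,0,0,-0.0153,0,0.0129,-1,0,0,0,-0.01,0,0.0084,-1,0,0,0,0,0,0,-1]}}

```text
clock: 18.4
tcp_pos: [0.5724, 0.0091, 0.1706]
orientation: [-3.138, -0.87, 0.021]
wrist_force: [0.1, 0.1, -2.3]
opening: 0.226
```

```bash
python3 - <<'E'
from h import *
s,im=snap("scene","s21");print(s['tcp_pos'],s['orientation'],s['wrist_force'],s['opening']*85)
cv2.imwrite("pics/s21c.png",cv2.resize(im[140:280,230:350,::-1],None,fx=4.2,fy=4.2))
E
```

```text
[0.5724385  0.00910208 0.17063392] [-3.13763551 -0.87043264  0.02141222] [ 0.12467774  0.06835121 -2.31280382] 19.247496154460585
```

View pics/s21c.png

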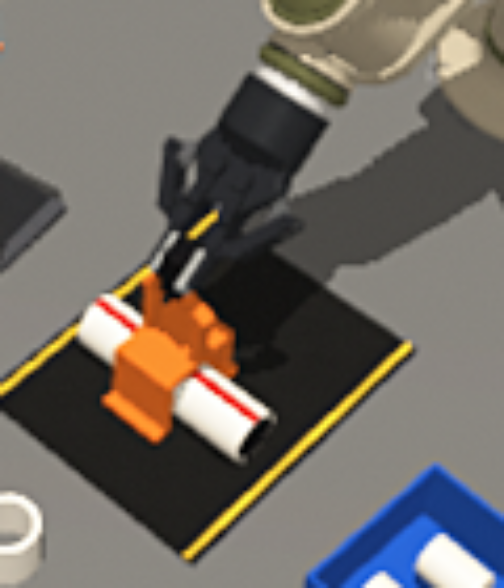

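Emit:
{"fn": "move_arm", "kwargs": {"deltas": [0,0,0,-0.0026,0,0.0022,-1,0,0,0,-0.0026,0,0.0022,-1,0,0,0,-0.0026,0,0.0022,-1,0,0,0,-0.0026,0,0.0022,-1,0,0,0,-0.0026,0,0.0022,-1,0,0,0,-0.0026,0,0.0022,-1,0,0,0,0,0,0,-1,0,0,0,0,0,0,-1]}}

```text
clock: 19.25
tcp_pos: [0.5725, 0.0092, 0.1647]
orientation: [-3.138, -0.871, 0.022]
wrist_force: [-0.3, 0.2, -3.1]
opening: 0.226
```

Emit:
{"fn": "move_arm", "kwargs": {"deltas": [0,0,0,-0.0013,0,0.0011,-1,0,0,0,-0.0013,0,0.0011,-1,0,0,0,-0.0013,0,0.0011,-1,0,0,0,-0.0013,0,0.0011,-1,0,0,0,0,0,0,-1,0,0,0,0,0,0,-1,0,0,0,0,0,0,-1,0,0,0,0,0,0,-1]}}

```text
clock: 20.05
tcp_pos: [0.5725, 0.0092, 0.1627]
orientation: [-3.138, -0.871, 0.022]
wrist_force: [0.8, -0.2, -2.8]
opening: 0.217
```

Not yet touching; keep lowering in half-millimetre rows.

Emit:
{"fn": "move_arm", "kwargs": {"deltas": [0,0,0,-0.0013,0,0.0011,-1,0,0,0,-0.0013,0,0.0011,-1,0,0,0,-0.0013,0,0.0011,-1,0,0,0,0,0,0,-1,0,0,0,0,0,0,-1,0,0,0,0,0,0,-1,0,0,0,0,0,0,-1,0,0,0,0,0,0,-1]}}

```text
clock: 20.85
tcp_pos: [0.5729, 0.0092, 0.1625]
orientation: [-3.138, -0.874, 0.022]
wrist_force: [-5.8, -0.7, 9.5]
opening: 0.223
```

Emit:
{"fn": "move_arm", "kwargs": {"deltas": [0,0,0,0.0013,0,-0.0011,-1,0,0,0,0.0013,0,-0.0011,-1,0,0,0,0,0,0,-1,0,0,0,0,0,0,-1,0,0,0,0,0,0,-1,0,0,0,0,0,0,-1,0,0,0,0,0,0,-1,0,0,0,0,0,0,-1]}}

```text
clock: 21.65
tcp_pos: [0.5726, 0.0092, 0.1624]
orientation: [-3.138, -0.871, 0.022]
wrist_force: [-1.2, -1.6, 4.3]
opening: 0.225
```

```bash
python3 - <<'E'
from h import *
s,im=snap("scene","s22");print(s['tcp_pos'],s['orientation'],s['wrist_force'],s['opening']*85)
cv2.imwrite("pics/s22c.png",cv2.resize(im[140:280,230:350,::-1],None,fx=4.2,fy=4.2))
E
```

```text
[0.57262471 0.00917082 0.16235015] [-3.13776022 -0.87132089  0.02186305] [-1.23194051 -1.63334745  4.3475943 ] 19.114888200031967
```

View pics/s22c.png

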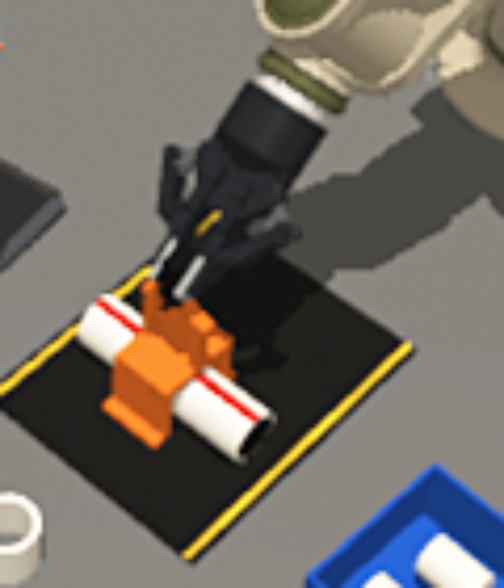

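Emit:
{"fn": "move_arm", "kwargs": {"deltas": [0,0,0,0,0,0,-0.45,0,0,0,0,0,0,-0.3,0,0,0,0,0,0,0,0,0,0,0,0,0,0.2,0,0,0,0,0,0,0.3,0,0,0,0,0,0,0.3,0,0,0,0,0,0,0.3,0,0,0,0,0,0,0.3]}}

```text
clock: 22.5
tcp_pos: [0.5725, 0.0092, 0.1621]
orientation: [-3.138, -0.871, 0.022]
wrist_force: [0.1, 0.4, -0.0]
opening: 0.645
```

```bash
python3 - <<'E'
from h import *
s,im=snap("wrist","w23");print(s['tcp_pos'],s['orientation'],s['wrist_force'],s['opening']*85)
E
```

```text
[0.57245382 0.00922984 0.16211056] [-3.13758159 -0.87076177  0.02180249] [ 0.13035814  0.37420361 -0.00223603] 54.83461377484248
```

View pics/w23.png

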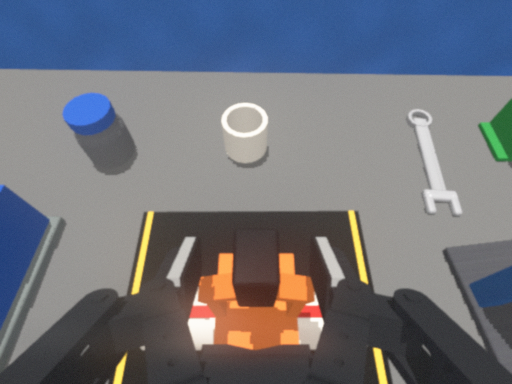

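Released, force zero, tab centred between the fingers. Retreating along the tool axis.

Emit:
{"fn": "move_arm", "kwargs": {"deltas": [0,0,0,0,0,-0.02,0.3,0,0,0,0,0,-0.05,0.3,0,0,0,0,0,-0.08,0.3,0,0,0,0,0,-0.1,0.3,0,0,0,0,0,-0.1,0.3,0,0,0,0,0,-0.1,0.3,0,0,0,0,0,-0.05,0.3,0,0,0,0,0,0,0.3]}}

```text
clock: 23.35
tcp_pos: [0.4571, 0.0061, 0.2602]
orientation: [-3.14, -0.874, 0.023]
wrist_force: [-0.9, 0.3, 0.4]
opening: 0.649
```

```bash
python3 - <<'E'
from h import *
s,im=snap("wrist","w24");print(s['tcp_pos'],s['orientation'],s['wrist_force'])
s,im=snap("scene","s24")
cv2.imwrite("pics/s24c.png",cv2.resize(im[140:280,230:350,::-1],None,fx=4.2,fy=4.2))
s,im=snap("top","t24")
cv2.imwrite("pics/t24c.png",cv2.resize(im[140:280,170:310,::-1],None,fx=4,fy=4))
E
```

```text
[0.45709915 0.00608129 0.26015379] [-3.1398856  -0.87362254  0.02292908] [-0.93701638  0.25723821  0.37030049]
```

View pics/s24c.png

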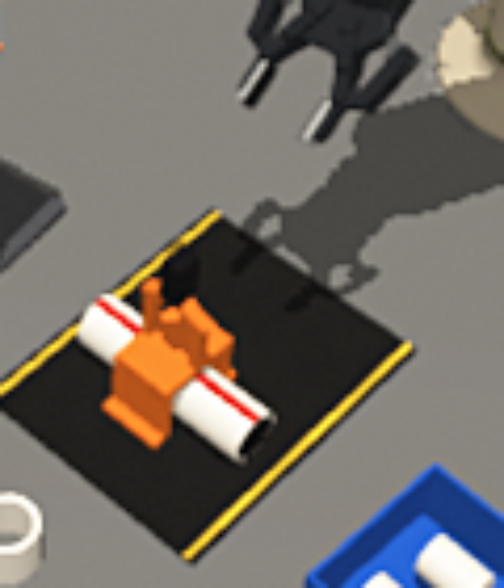

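View pics/t24c.png

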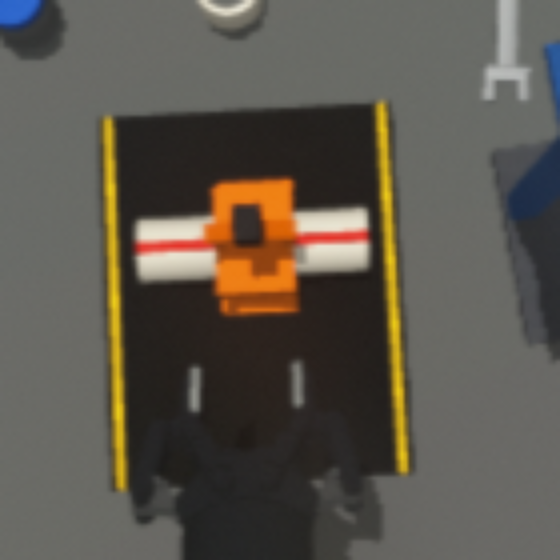

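View pics/w24.png

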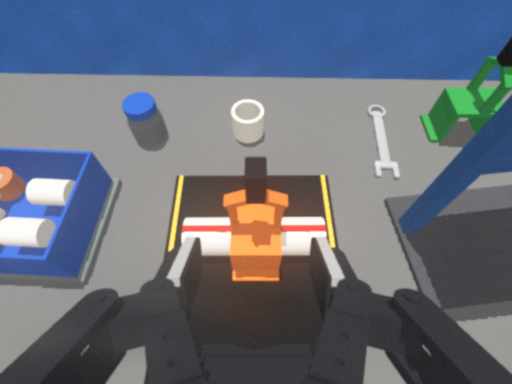

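```bash
python3 - <<'E'
from h import *
for f in("t18","t24"):
    im=cv2.imread(f"pics/{f}.png")[:,:,::-1].astype(int)
    pts=[]
    for u in list(range(207,220,3))+list(range(247,261,3)):
        c=im[188:215,u]; w=np.clip(c[:,0]-c[:,1]-25,0,None); pts.append(onz('top',(u,188+np.average(np.arange(27),weights=w)),.053)) 
    pts=np.array(pts);print(f,np.polyfit(pts[:,1],pts[:,0],1))
    for u in (212,252):
        b=np.where(im[185:220,u].sum(1)>300)[0]+185; print(u,b[[0,-1]])
g=lambda x,y:(170+x/4-.4,140+y/4-.4)
print("tab top",np.mean([onz('top',g(*p),.186) for p in [(233,206),(261,206),(261,242),(234,242)]],axis=0))
s=env.get_state();print(s['clock'],abs(s['joint_velocities']).max())
job.sign_off()
E
```

```text
t18 [-0.02687635  0.56728422]
212 [195 209]
252 [192 207]
t24 [-0.02692123  0.56728005]
212 [195 209]
252 [192 207]
tab top [0.56570682 0.0078666  0.186     ]
23.5 0.01493630330167718
the job is handed in; nothing more can be done
```

I rolled the pipe to red-line-up, moved the orange bridge off its hook and stood it astride the pipe. The job was handed in at 23.5 s. It gave no verdict, so what follows is my own checks.

- **Pipe:** I rolled it about 40 mm between the open jaws and let go. The wrist camera then put the red line within about 0.5° of straight up. The last top view shows the line and the pipe's edges unchanged after the bridge was placed.
- **Bridge:** I gripped the tab with the tool leaning back 50°, lifted it 38 mm, drew it clear of the hook and lowered it until the feet touched. I let go at a tool height of about 162 mm. It looks upright in the pictures, though I did not measure its tilt. Its tab is at about (0.566, 0.008), within about 2 mm of the pipe's middle at about (0.566, 0.010).
- **Robot:** The arm had backed off, with nothing touching and the forces near zero.
- **Coupling, jar and wrench:** They show no sign of having moved in the pictures, and the arm did not come near them. I did not measure their positions.

**Disagreements:** The estimates of the pipe's x position differed by up to 3 mm (0.5645, 0.5657 and 0.567). The feet briefly pressed on the mat with about 12 N before I eased off.

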